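# Gauge a setting punch through shrinking rings and mark its size

### The job

Take the punch out of the red work stand and lower it in the hand without dropping it, foot first, down through the brass rings of the gauge, feeling your way past any edge it merely catches on, until a ring too small for it stops it; press it down on that ring gently but firmly for a moment, so that the sprung column of rings sinks about halfway, then let go and leave it standing there (it may lean a little in its play). Then slide the red marker to the mark whose brass studs (one, two or three) match the number of rings the shank passed through. Leave the two punches in the dark stock stand and the other things on the bench alone.

Things in the scene. Friction and masses are not known exactly. Their poses are not given: they have to be found in the camera images.
- punch_a_grip (a point): Grip centre of one of three setting punches alike from above: on the axis, half-way up its 26 mm round wooden handle (50 mm long). It lies 30 mm above the underside of the brass collar (36 mm across, 5 mm thick) and 115 mm above the shank's foot; z up the axis. One punch starts in the red work stand, two in the stock stand, each hanging on its collar.
- punch_b_grip (a point): Grip centre of one of three setting punches alike from above: on the axis, half-way up its 26 mm round wooden handle (50 mm long). It lies 30 mm above the underside of the brass collar (36 mm across, 5 mm thick) and 115 mm above the shank's foot; z up the axis. One punch starts in the red work stand, two in the stock stand, each hanging on its collar.
- punch_c_grip (a point): Grip centre of one of three setting punches alike from above: on the axis, half-way up its 26 mm round wooden handle (50 mm long). It lies 30 mm above the underside of the brass collar (36 mm across, 5 mm thick) and 115 mm above the shank's foot; z up the axis. One punch starts in the red work stand, two in the stock stand, each hanging on its collar.
- punch_a: The punch with this letter, 0.15 to 0.26 kg; origin at the middle of its shank's foot, z up its axis. Its steel shank, 85 mm long with a 1.3 mm bevel at the foot, is 12, 17 or 22 mm thick, each size once among the three; which is which is not told.
- punch_b: The punch with this letter, 0.15 to 0.26 kg; origin at the middle of its shank's foot, z up its axis. Its steel shank, 85 mm long with a 1.3 mm bevel at the foot, is 12, 17 or 22 mm thick, each size once among the three; which is which is not told.
- punch_c: The punch with this letter, 0.15 to 0.26 kg; origin at the middle of its shank's foot, z up its axis. Its steel shank, 85 mm long with a 1.3 mm bevel at the foot, is 12, 17 or 22 mm thick, each size once among the three; which is which is not told.
- work_hole (a point): Centre of the mouth of the one hole (24 mm wide, 92 mm deep) in the red work stand, a block 64 x 64 mm, top face 95 mm above the table.
- stock_top (a point): Middle of the top face of the dark wooden stock stand, 64 x 150 x 95 mm, with two holes 40 mm either way along its y. Its punches are to be left alone.
- gauge: Fixed ring gauge: steel foot 100 x 100 x 22 mm, origin under its centre, with four level brass rings above one another on one upright axis, 52 mm across, 8 mm thick, top faces 110, 90, 70, 50 mm above the table, joined by two bars at y = +-30 mm. Bores from the top: 23.8, 18.8, 13.8, 8.8 mm, so a 22 mm shank passes one ring, 17 mm two, 12 mm three.
- gauge_mouth (a point): Centre of the top ring's top face; z up. A punch stopped by ring 2, 3 or 4 has its grip centre 95, 75 or 55 mm above it. The rings ride on a spring as one column: still up to about 3 N, then sinking 1 mm per 0.8 N to a hard stop at 15 mm (15 N). A firm press is 7 to 14 N; over 25 N harms the gauge.
- mark_one (a point): One-stud mark on the pale wooden marker bar (70 x 200 x 30 mm, fixed): middle of the slot at this mark, on the top face, 30 mm above the table; y along the slot. Marks are 40 mm apart, each shown by a cross line and by as many brass studs on both sides. Marker joint value here: 45 mm.
- mark_two (a point): Two-stud mark on the pale wooden marker bar (70 x 200 x 30 mm, fixed): middle of the slot at this mark, on the top face, 30 mm above the table; y along the slot. Marks are 40 mm apart, each shown by a cross line and by as many brass studs on both sides. Marker joint value here: 85 mm.
- mark_three (a point): Three-stud mark on the pale wooden marker bar (70 x 200 x 30 mm, fixed): middle of the slot at this mark, on the top face, 30 mm above the table; y along the slot. Marks are 40 mm apart, each shown by a cross line and by as many brass studs on both sides. Marker joint value here: 125 mm.
- marker (a joint): Position of the marker along the bar's slot, m: 0 at its parked end, growing along the bar's +y to 0.14; it slides stiffly (about 1.5 N) and stays where it is left.
- marker_knob (a point): Grip point of the marker: on the axis of its upright red knob, 18 mm wide, 44 mm high (36 to 80 mm above the table), 58 mm above the table. It stands over the marker's line: on a mark when it is right above that mark's point.
- hammer: Bystander: a hammer, 240 mm long, lying on the bench beyond the gauge; leave alone.
- jar_mid (a point): Bystander: amber glass jar with a brass cap, 52 mm wide, 60 mm high; half-way up; leave alone.
- bench_block: Bystander: steel bench block 70 x 70 x 25 mm; origin under its centre; leave alone.
- cup: Bystander: small white bowl, 70 mm wide, 60 mm high; origin under its centre; leave alone.
- mandrel_base: Bystander: small steel stake on a round foot, 70 mm wide, 100 mm high; origin under its centre; leave alone.
Mind the look-alikes: they are no part of the job. Leave any blue look-alike of the punch_b alone.

How it is judged:
By the outcome, as a careful person would: the job done as asked, in the order asked, and still so for the second after the job is handed in, with the robot touching nothing.
It also fails if it takes over 58 s, if anything falls off the work surface, if the arm or the gripper's body presses on something with over 40 N, if the wrist force passes 120 N, or if a joint passes its speed limit or range.

### The arm

A 6-joint arm with a two-finger parallel gripper is mounted at the origin on the work surface. World frame = base frame: x ahead of the robot, y to its left, z up, the work surface at z = 0. Lengths are in mm, angles in degrees, forces in N, time in s.
With the tool pointing down it reaches from about 300 to 850 mm from the base axis. Payload 4.2 kg.
Tool frame: the origin (TCP) lies midway between the tips of the shut fingers; the grasp point (between the pads) lies 19 mm behind it (env.tcp_to_grasp is the distance from the TCP to the grasp point, in mm); z points along the fingers, x is the direction in which the jaws open and shut, and the axes are right-handed (so a half turn about z gives the same grasp; the last joint's range is limited). The gripper opens to 91 mm and grips with 3 to 60 N. Pads are 32 mm wide; open, the fingers measure 118 mm over their backs; the gripper's body (76 mm by 178 mm) begins 60 mm behind the grasp point.
Start: joints at [-73.109, 18.312, 89.639, -0, 72.044, -1.146], TCP at [178.038, -546.759, 213.976] pointing down, gripper open.
Joint ranges: [-177.97, 177.97], [-48.28, 115.42], [12.27, 149.76], [-77.06, 257.06], [2.81, 150.46], [-146.56, 146.56]. Speed limits (degrees/s): [147.25, 147.25, 180, 180, 180, 180].

### API

Orientations are given as [roll, pitch, yaw] about the fixed x, y, z axes, in that order (R = Rz(yaw) Ry(pitch) Rx(roll)).
In Python, from workcell import env gives the robot as it stands.
- The arm moves only by the tool drive_tool, never from a script. Its argument "motion" is a list of rows, each a list of 2 entries, a list of its own where there are three numbers: the shift along the world's x, y, z in m, then the turn, a rotation vector about the world's x, y, z in rad. In form: [[[dx, dy, dz], [wx, wy, wz]], ...]. A call has exactly 10 rows; each row shifts and turns the commanded pose from where the row before left it; what a row does not reach is not made up. A row lasts 1/12 s, in which the tool goes at most 41.7 mm and 7.16 degrees, less where a joint would pass 70% of its speed; a pose out of reach is approached as far as the arm can. A call is refused whole if a number of a shift passes 0.0417 or a number of a turn 0.125, either way. A call with a gripper value outside its range is refused whole. "claw" is the opening, from 0 (shut) to 1 (fully open), set as the call begins (left out, the last holds). The fingers move at their own pace and stop on an object; "force" is the grip in N (left out, the last holds). Time passes only in rows, so rows that do not move let the fingers close, or fill a call up. It gives the time, the measured TCP pose, the force and the opening at its end, in the units of the state.
- env.state(): the state, without advancing time (a new reading comes with each control period).
- env.grab_frame(name): name is "scene" or "side" or "wrist"; returns the picture (400x640x3 uint8, red, green, blue); there is no depth.
- env.camera_params(name): a dict with "fov_y" (degrees; the focal length in pixels is half the picture's height over the tangent of half this angle, whatever the lens; pixels are square), "cx", "cy" (the principal point, pixels), "pose" (4x4, takes a point from camera to world coordinates). Camera axes: x right, y down, z forward; pixel columns grow to the right and rows downward; lengths in mm; the calibration is good to about 2 mm. A picture is of the moment at which its call begins: read the wrist's pose just before it. camera_params takes no time and is no camera call; for the wrist camera it gives the pose at the moment of the call.
- env.job_done(): hands the job in, once; it reports no verdict.
The state is a dict: "time_s": time; "qpos": joint angles; "qvel": joint speeds; "effort": joint torques, N m; "ee_pos": TCP position; "ee_rot": TCP orientation; "force": force on the tool from outside, world axes, zero at the start; "torque": the same for the moment, N m; "gripper_width": finger opening in mm.
Only numpy, scipy, OpenCV 4.12 (cv2) and the standard library are available. Lean on these libraries where they do the work, as an engineer would, in place of code of your own. Each camera call takes 0.05 s, during which the arm holds its last target.

## Working session

There is one attempt and no reset: what is moved stays moved. The work goes in short steps, Python scripts to look and compute and a tool call to move; the robot and the scene stay as the last step left them, time stands still between calls to the robot, and variables do not carry over. Pictures are saved under pics/ and viewed, and the job is handed in when it is done.

Besides the shell and the picture viewer there is one more tool, called after ">>>" as name(argument=value, ...) on one line, values as JSON. drive_tool: Moves the arm, as the interface text tells. Its arguments: {"type":"object","properties":{"motion":{"type":"array","items":{"type":"array"}},"claw":{"type":"number"},"force":{"type":"number"}},"required":["motion"]}

```bash
ls; mkdir -p pics; python3 - <<'E'
from workcell import env
import cv2
print(env.state())
for n in ("scene","side","wrist"):
    p=env.camera_params(n); print(n,p)
    cv2.imwrite(f"pics/{n}0.png",env.grab_frame(n)[:,:,::-1])
E
```

```text
pics
{'time_s': 0.0, 'qpos': array([-7.31077872e+01,  1.83516009e+01,  8.97066337e+01, -1.70663030e-03,
        7.20436179e+01, -1.14494150e+00]), 'qvel': array([0.09040684, 0.05851883, 0.02810675, 0.08164596, 0.04867271,
       0.08366654]), 'effort': array([-1.44159501e-03, -4.12466526e+01, -2.31971812e+01,  7.27824890e-02,
        4.57277836e-02, -1.39676872e-04]), 'ee_pos': array([ 177.8929003 , -546.25635151,  213.11914356]), 'ee_rot': array([-1.79999587e+02,  1.01864566e-01, -7.19623177e+01]), 'force': array([-1.0446674 , -0.2420209 , -0.60996887]), 'torque': array([ 0.01679011,  0.07880436, -0.00605806]), 'gripper_width': 91.11712691440806}
scene {'fov_y': 57.75727787173768, 'cx': 325.4933251963708, 'cy': 198.8055216038027, 'pose': array([[-8.26310124e-01,  3.76393812e-01, -4.18974077e-01,
         9.76431910e+02],
       [ 5.63144705e-01,  5.63934870e-01, -6.04024423e-01,
         5.77721825e+02],
       [ 8.92303640e-03, -7.35054529e-01, -6.77949275e-01,
         7.76382344e+02],
       [ 0.00000000e+00,  0.00000000e+00,  0.00000000e+00,
         1.00000000e+00]])}
side {'fo
[... 163 characters left out ...]
7e+02],
       [-2.87321198e-03,  7.60290950e-01, -6.49576336e-01,
         8.50972717e+02],
       [-8.51954917e-03, -6.49574054e-01, -7.60250594e-01,
         1.12351935e+03],
       [ 0.00000000e+00,  0.00000000e+00,  0.00000000e+00,
         1.00000000e+00]])}
wrist {'fov_y': 61.533179514145075, 'cx': 320.0993592100599, 'cy': 201.3327510503994, 'pose': array([[ 3.09194929e-01, -9.23113012e-01, -2.28606351e-01,
         2.42668924e+02],
       [-9.50998015e-01, -3.00413453e-01, -7.31746781e-02,
        -5.25060690e+02],
       [-1.12792569e-03,  2.40029425e-01, -9.70764958e-01,
         3.84775372e+02],
       [ 0.00000000e+00,  0.00000000e+00,  0.00000000e+00,
         1.00000000e+00]])}
```

View pics/scene0.png

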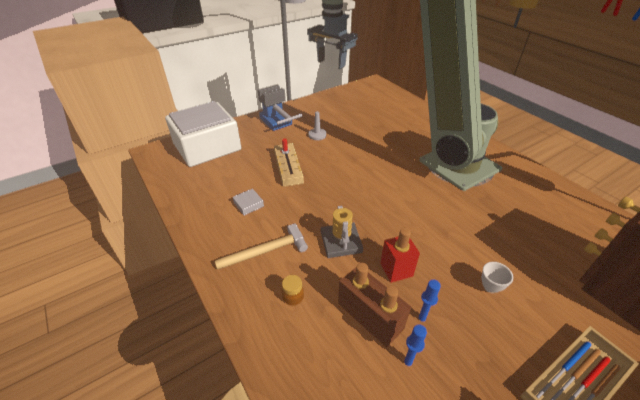

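View pics/side0.png

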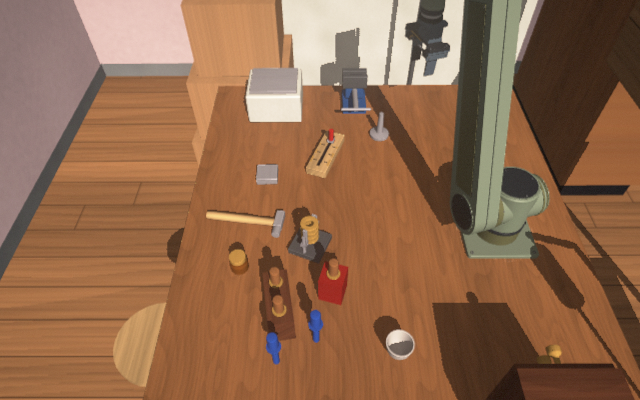

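View pics/wrist0.png

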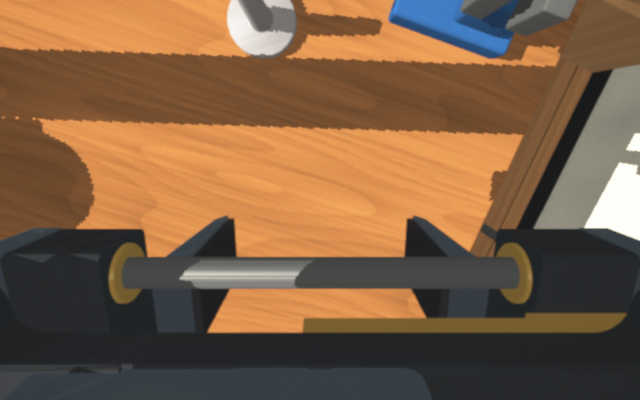

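Candidates for the punch: the red-stand one at scene (403,240), the two in the dark stock stand at (362,275) and (391,295), and the blue look-alikes at (430,295) and (416,340). By the description I choose the one in the red stand. I'll check it in a close crop.

```bash
python3 - <<'E'
import cv2,numpy as np
s=cv2.imread("pics/scene0.png"); d=cv2.imread("pics/side0.png")
a=cv2.resize(s[190:350,310:470],None,fx=4,fy=4,interpolation=cv2.INTER_CUBIC)[:600]
b=cv2.resize(d[205:325,255:375],None,fx=5,fy=5,interpolation=cv2.INTER_CUBIC)
cv2.imwrite("pics/c1.png",a[:600,:640]);cv2.imwrite("pics/c2.png",b)
c=cv2.resize(d[120:190,295:355],None,fx=8,fy=8,interpolation=cv2.INTER_CUBIC)
e=cv2.resize(s[130:190,265:315],None,fx=8,fy=8,interpolation=cv2.INTER_CUBIC)
cv2.imwrite("pics/c3.png",c);cv2.imwrite("pics/c4.png",e)
E
```

```text
(no output)
```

View pics/c1.png

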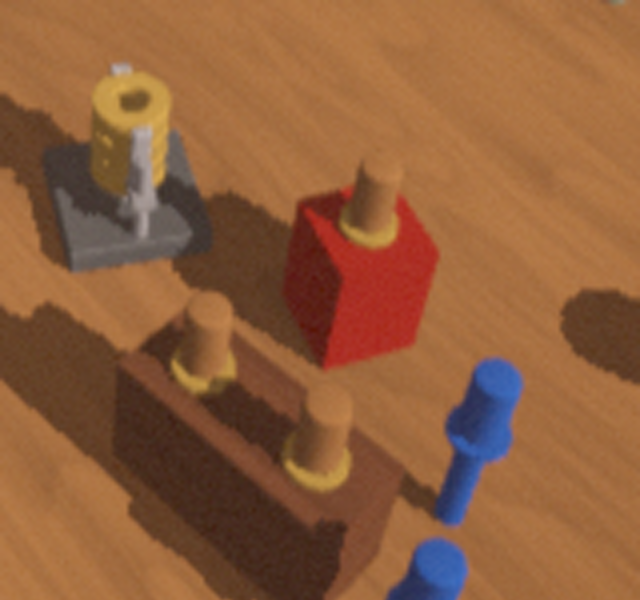

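View pics/c2.png

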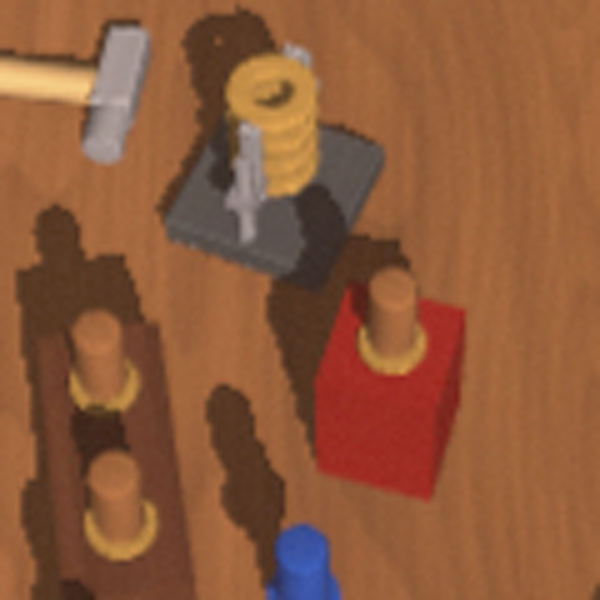

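View pics/c3.png

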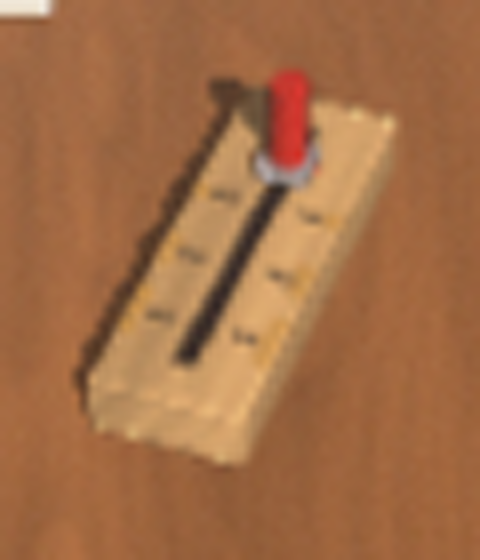

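View pics/c4.png

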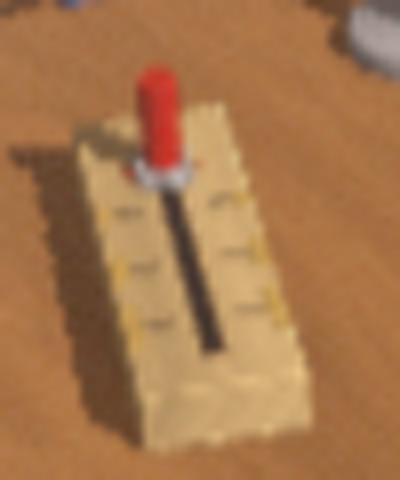

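```bash
cat > h.py <<'E'
import numpy as np
from workcell import env
def ray(n,u,v,P=None):
    p=P or env.camera_params(n); f=200/np.tan(np.radians(p["fov_y"]/2))
    M=p["pose"]; d=M[:3,:3]@np.array([(u-p["cx"])/f,(v-p["cy"])/f,1]); return M[:3,3],d
def onz(n,u,v,z,P=None):
    o,d=ray(n,u,v,P); return o+d*(z-o[2])/d[2]
def tri(a,b):
    A=np.zeros((3,3));B=np.zeros(3)
    for o,d in (a,b):
        d=d/np.linalg.norm(d);Q=np.eye(3)-np.outer(d,d);A+=Q;B+=Q@o
    return np.linalg.solve(A,B)
def proj(n,X,P=None):
    p=P or env.camera_params(n); f=200/np.tan(np.radians(p["fov_y"]/2)); M=p["pose"]
    c=M[:3,:3].T@(np.array(X)-M[:3,3]); return f*c[0]/c[2]+p["cx"],f*c[1]/c[2]+p["cy"]
E
python3 - <<'E'
from h import *
np.set_printoptions(precision=1,suppress=True)
S=lambda x,y,k=4,o=(310,190):("scene",x/k+o[0]-.4,y/k+o[1]-.4)
D=lambda x,y,k=5,o=(255,205):("side",x/k+o[0]-.4,y/k+o[1]-.4)
def show(nm,a,b,z):
    print(nm,tri(ray(*a),ray(*b)),onz(*a,z),onz(*b,z))
show("punch top",S(381,163),D(394,281),150)
show("collar",S(369,228),D(392,348),98)
show("ring top",S(133,98),D(273,93),110)
for nm,a in (("a",(350,286)),("b",(466,311))): print("red corner side",onz(*D(*a),95))
for c in [(297,203),(437,252),(345,272)]: print("red corner scene",onz(*S(*c),95))
for c in [(318,382),(462,405)]: print("red corner side",onz(*D(*c),95))
show("knob top",S(157,75,8,(265,130)),D(291,77,8,(295,120)),80)
show("slot end",S(212,350,8,(265,130)),D(187,357,8,(295,120)),30)
for c in [(95,385),(247,425),(395,125),(245,100)]: print("bar side",onz(*D(*c,8,(295,120)),30))
for c in [(145,410),(305,390),(222,105),(80,140)]: print("bar scene",onz(*S(*c,8,(265,130)),30))
for c in [(158,315),(245,338),(192,255),(282,275),(225,193),(313,217)]: print("mark side",onz(*D(*c,8,(295,120)),30))
for c in [(160,323),(250,309),(145,268),(238,253),(128,213),(222,203)]: print("mark scene",onz(*S(*c,8,(265,130)),30))
for c in [(167,232),(322,288),(384,152)]: print("gauge foot side",onz(*D(*c),22))
for c in [(73,265),(212,240),(45,155)]: print("gauge foot scene",onz(*S(*c),22))
show("stock1 top",S(210,300),D(98,322),150)
show("stock2 top",S(329,395),D(115,465),150)
show("blue",S(498,370),D(303,540),150)
E
```

```text
punch top [495.  210.3 148.9] [496.4 212.3 150. ] [494.9 209.7 150. ]
collar [495.1 213.3  91.9] [499.6 216.9  98. ] [495.2 216.6  98. ]
ring top [559.2  56.5 108.2] [560.1  57.3 110. ] [559.1  58.4 110. ]
red corner side [516.7 176.5  95. ]
red corner side [455.9 192.3  95. ]
red corner scene [520.7 175.7  95. ]
red corner scene [476.4 251.8  95. ]
red corner scene [532.5 232.2  95. ]
red corner side [533.5 234.9  95. ]
red corner side [460.1 248.6  95. ]
knob top [ 491.5 -376.9   78.1] [ 493.1 -372.7   80. ] [ 491.7 -376.2   80. ]
slot end [ 536.5 -258.8   25.3] [ 539.7 -251.8   30. ] [ 536.6 -255.8   30. ]
bar side [ 575.  -239.4   30. ]
bar side [ 511.6 -215.8   30. ]
bar side [ 444.3 -402.    30. ]
bar side [ 511.2 -419.4   30. ]
bar scene [ 581.3 -233.4   30. ]
bar scene [ 521.5 -208.7   30. ]
bar scene [ 445.9 -403.3   30. ]
bar scene [ 513.  -414.4   30. ]
mark side [ 549.  -281.2   30. ]
mark side [ 512.1 -267.    30. ]
mark side [ 534.7 -318.2   30. ]
mark side [ 496.  -305.5   30. ]
mark side [ 520.3 -357.7   30. ]
mark side [ 482. -342.   30.]
mark scene [ 548.6 -279.1   30. ]
mark scene [ 512.7 -266.6   30. ]
mark scene [ 535.2 -315.5   30. ]
mark scene [ 497.  -302.8   30. ]
mark scene [ 522. -354.   30.]
mark scene [ 484.3 -337.9   30. ]
gauge foot side [622.   91.3  22. ]
gauge foot side [532.3 130.   22. ]
gauge foot side [495.7  34.3  22. ]
gauge foot scene [629.3  91.3  22. ]
gauge foot scene [540.4 125.7  22. ]
gauge foot scene [590.3  -0.2  22. ]
stock1 top [641.9 234.8 151.8] [640.9 233.9 150. ] [642.1 233.4 150. ]
stock2 top [628.7 314.  151.5] [628.  313.6 150. ] [628.8 312.9 150. ]
blue [539.7 347.3 140.8] [546.  350.8 150. ] [539.5 351.8 150. ]
```

The close crop shows the wooden-handled punch with its brass collar in the red block, at about (495,211). The gauge mouth is about (559.5,57.5). I'm moving over the punch now.

>>> drive_tool(motion=[[[0.0155, 0.038, 0], [0, 0, 0]], [[0.0155, 0.038, 0], [0, 0, 0]], [[0.0155, 0.038, 0], [0, 0, 0]], [[0.0155, 0.038, 0], [0, 0, 0]], [[0.0155, 0.038, 0], [0, 0, 0]], [[0.0155, 0.038, 0], [0, 0, 0]], [[0.0155, 0.038, 0], [0, 0, 0]], [[0.0155, 0.038, 0], [0, 0, 0]], [[0.0155, 0.038, 0], [0, 0, 0]], [[0.0155, 0.038, 0], [0, 0, 0]]], claw=1, force=30)

```text
time_s: 0.98
ee_pos: [333.0, -164.8, 214.0]
ee_rot: [-180.0, -0.0, -72.0]
force: [0.9, 0.8, -0.5]
gripper_width: 91.6
```

>>> drive_tool(motion=[[[0.0155, 0.038, 0], [0, 0, 0]], [[0.0155, 0.038, 0], [0, 0, 0]], [[0.0155, 0.038, 0], [0, 0, 0]], [[0.0155, 0.038, 0], [0, 0, 0]], [[0.0155, 0.038, 0], [0, 0, 0]], [[0.0155, 0.038, 0], [0, 0, 0]], [[0.0155, 0.038, 0], [0, 0, 0]], [[0.0155, 0.038, 0], [0, 0, 0]], [[0.0155, 0.038, 0], [0, 0, 0]], [[0.0155, 0.038, 0], [0, 0, 0]]])

```text
time_s: 1.82
ee_pos: [488.1, 215.3, 213.7]
ee_rot: [180.0, -0.0, -71.9]
force: [0.4, -0.5, 1.3]
gripper_width: 91.7
```

>>> drive_tool(motion=[[[0.0073, -0.0043, 0], [0, 0, 0]], [[0, 0, -0.01], [0, 0, 0]], [[0, 0, -0.01], [0, 0, 0]], [[0, 0, -0.01], [0, 0, 0]], [[0, 0, -0.01], [0, 0, 0]], [[0, 0, 0], [0, 0, 0]], [[0, 0, 0], [0, 0, 0]], [[0, 0, 0], [0, 0, 0]], [[0, 0, 0], [0, 0, 0]], [[0, 0, 0], [0, 0, 0]]])

```text
time_s: 2.65
ee_pos: [495.7, 209.0, 174.7]
ee_rot: [-179.9, 0.0, -72.0]
force: [0.6, -0.4, -0.3]
gripper_width: 91.2
```

```bash
python3 - <<'E'
from h import *
import cv2
P=env.camera_params("wrist")
cv2.imwrite("pics/w1.png",env.grab_frame("wrist")[:,:,::-1])
cv2.imwrite("pics/s1.png",env.grab_frame("side")[:,:,::-1])
print(proj("wrist",[495.3,211,150],P),proj("wrist",[559.5,57.5,110],P),P['pose'])
E
```

```text
(np.float64(317.3165016506154), np.float64(231.95576134350515)) (np.float64(547.4993222923081), np.float64(195.84536825008578)) [[ 3.08945391e-01 -9.23617805e-01 -2.26898426e-01  5.60152152e+02]
 [-9.51079680e-01 -2.99916167e-01 -7.41467088e-02  2.30354784e+02]
 [ 4.32714263e-04  2.38705766e-01 -9.71091844e-01  3.46291126e+02]
 [ 0.00000000e+00  0.00000000e+00  0.00000000e+00  1.00000000e+00]]
```

View pics/w1.png

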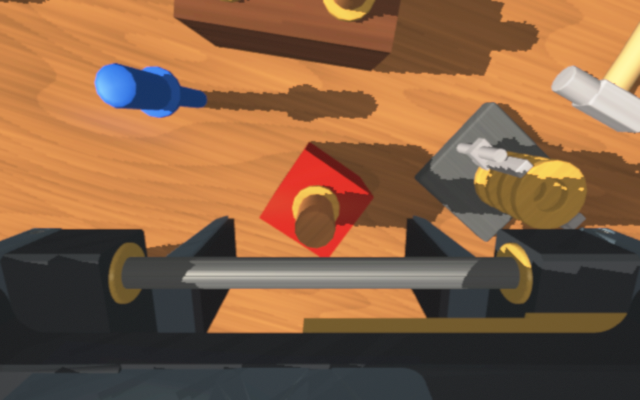

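View pics/s1.png

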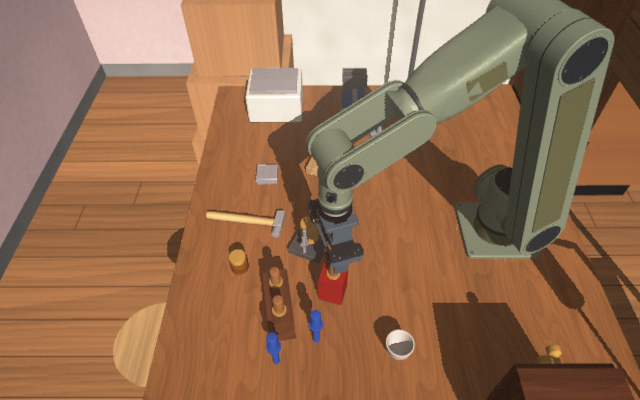

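The wrist picture shows the handle top of the red-stand punch at about (316,229) and the top ring of the gauge at about (553,192). I'll refine both positions from these.

```bash
python3 - <<'E'
from h import *
import cv2
np.set_printoptions(precision=1,suppress=True)
a=cv2.imread("pics/w1.png")
c=np.hstack([cv2.resize(a[170:260,270:360],None,fx=4,fy=4),cv2.resize(a[140:230,470:590],None,fx=4,fy=4)])
cv2.imwrite("pics/w1c.png",c)
E
```

```text
(no output)
```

View pics/w1c.png

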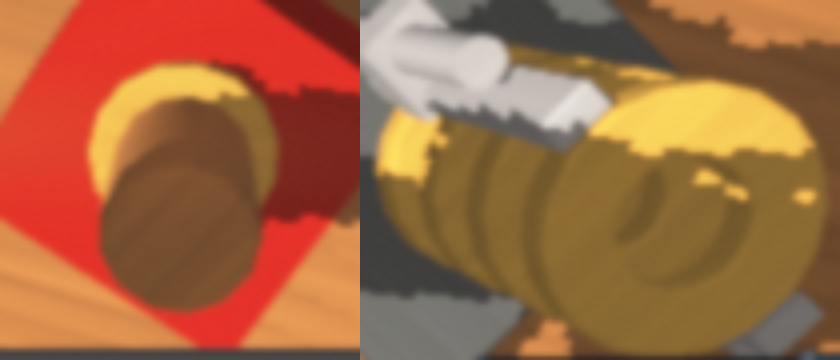

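```bash
python3 - <<'E'
from h import *
np.set_printoptions(precision=1,suppress=True)
P=env.camera_params("wrist")
print("top",onz("wrist",315,226.3,150,P),"collar",onz("wrist",315.6,208.5,100,P),"ring",onz("wrist",550.4,194.2,110,P))
print("ring tri side",tri(ray("wrist",550.4,194.2,P),ray("side",309.2,223.2)),tri(ray("wrist",550.4,194.2,P),ray("scene",342.9,214.1)))
print(env.state()["ee_pos"])
E
```

```text
top [498.3 213.6 150. ] collar [496.1 213.1 100. ] ring [561.1  56.3 110. ]
ring tri side [561.2  15.5  54.8] [561.1  58.4 112. ]
[495.6 209.  174.5]
```

>>> drive_tool(motion=[[[0.001, 0.003, 0], [0, 0, 0]], [[0, 0, -0.01], [0, 0, 0]], [[0, 0, -0.01], [0, 0, 0]], [[0, 0, -0.01], [0, 0, 0]], [[0, 0, -0.01], [0, 0, 0]], [[0, 0, -0.01], [0, 0, 0]], [[0, 0, -0.01], [0, 0, 0]], [[0, 0, -0.008], [0, 0, 0]], [[0, 0, 0], [0, 0, 0]], [[0, 0, 0], [0, 0, 0]]])

```text
time_s: 3.58
ee_pos: [496.2, 211.8, 105.4]
ee_rot: [179.9, -0.0, -72.0]
force: [-0.1, 0.6, -0.1]
gripper_width: 91.0
```

>>> drive_tool(motion=[[[0, 0, 0], [0, 0, 0]], [[0, 0, 0], [0, 0, 0]], [[0, 0, 0], [0, 0, 0]], [[0, 0, 0], [0, 0, 0]], [[0, 0, 0], [0, 0, 0]], [[0, 0, 0], [0, 0, 0]], [[0, 0, 0], [0, 0, 0]], [[0, 0, 0], [0, 0, 0]], [[0, 0, 0], [0, 0, 0]], [[0, 0, 0], [0, 0, 0]]], claw=0, force=35)

```text
time_s: 4.42
ee_pos: [496.3, 211.9, 105.9]
ee_rot: [180.0, -0.0, -72.0]
force: [-0.2, 0.2, -0.5]
gripper_width: 27.1
```

>>> drive_tool(motion=[[[0, 0, 0], [0, 0, 0]], [[0, 0, 0.004], [0, 0, 0]], [[0, 0, 0.01], [0, 0, 0]], [[0, 0, 0.015], [0, 0, 0]], [[0, 0, 0.015], [0, 0, 0]], [[0, 0, 0.016], [0, 0, 0]], [[0, 0, 0.015], [0, 0, 0]], [[0, 0, 0.015], [0, 0, 0]], [[0, 0, 0.015], [0, 0, 0]], [[0, 0, 0.01], [0, 0, 0]]])

```text
time_s: 5.25
ee_pos: [496.7, 212.1, 223.1]
ee_rot: [-179.9, -0.0, -72.0]
force: [0.4, -0.4, -2.8]
gripper_width: 25.5
```

```bash
python3 - <<'E'
from h import *
import cv2
print({k:v for k,v in env.state().items() if k in("ee_pos","force","gripper_width")})
P=env.camera_params("wrist")
w=env.grab_frame("wrist")[:,:,::-1];s=env.grab_frame("scene")[:,:,::-1];d=env.grab_frame("side")[:,:,::-1]
for n,i in(("w2",w),("sc2",s),("sd2",d)):cv2.imwrite(f"pics/{n}.png",i)
r=lambda a:cv2.resize(a,None,fx=3,fy=3,interpolation=cv2.INTER_CUBIC)
cv2.imwrite("pics/m2.png",np.hstack([r(s[140:300,300:430]),r(d[140:300,270:400])]))
E
```

```text
{'ee_pos': array([496.7285462 , 212.05581882, 223.11679722]), 'force': array([ 0.41006052, -0.39341057, -2.77221676]), 'gripper_width': 25.517834454946204}
```

View pics/m2.png

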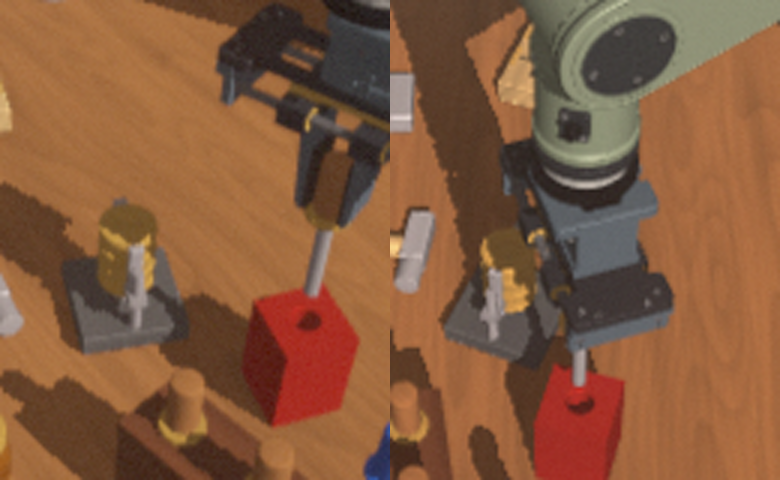

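View pics/w2.png

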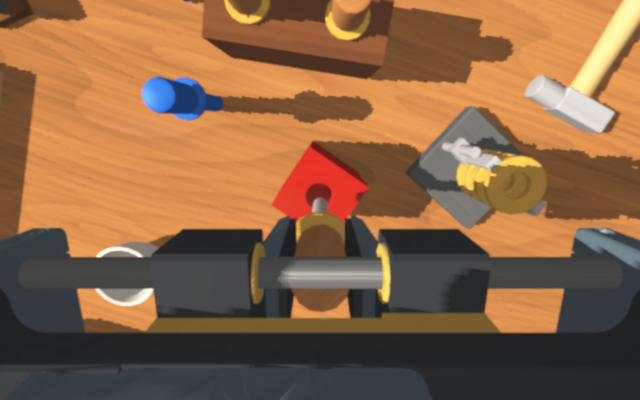

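```bash
python3 - <<'E'
import cv2,numpy as np
w=cv2.imread("pics/w2.png");s=cv2.imread("pics/sc2.png");d=cv2.imread("pics/sd2.png")
r=lambda a,k=8:cv2.resize(a,None,fx=k,fy=k,interpolation=cv2.INTER_CUBIC)
# scene foot region x 390..430,y195..255 ; side x 315..355 y 250..280; wrist 290..350 x 180..240
A=r(s[180:255,385:435]);B=r(d[245:320,315:365])
cv2.imwrite("pics/f1.png",np.hstack([A[:600],B[:600]]))
C=r(w[180:240,290:350],6);D=r(w[140:220,450:550],5)
cv2.imwrite("pics/f2.png",np.hstack([C,np.pad(D,((0,0),(0,0),(0,0)))[:360]]))
cv2.imwrite("pics/f3.png",np.hstack([r(s[200:240,325:365],10),r(d[210:250,290:330],10)])[:, :800])
E
```

```text
(no output)
```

View pics/f1.png

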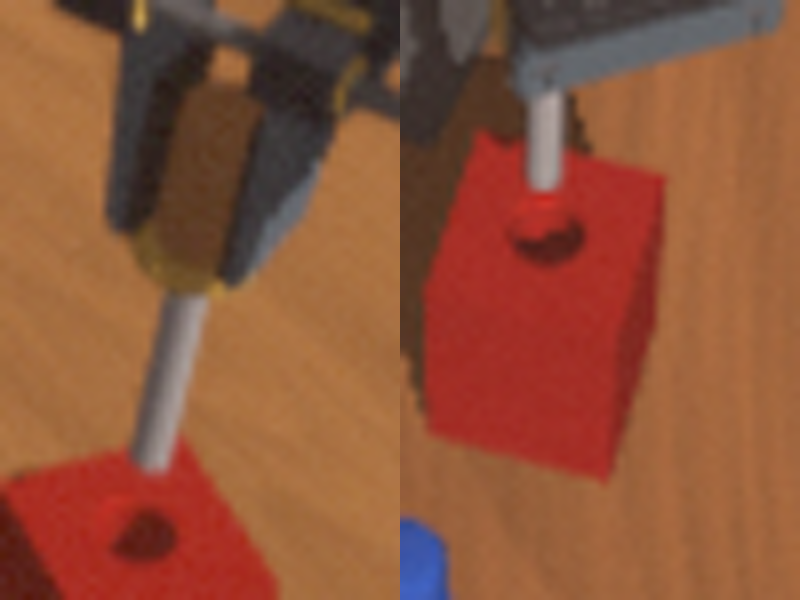

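View pics/f2.png

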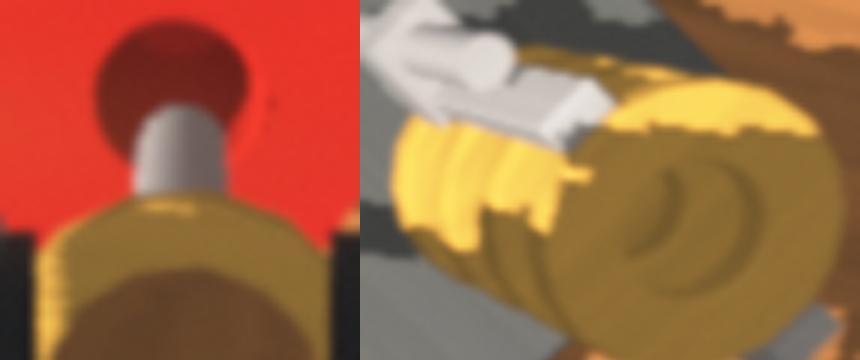

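View pics/f3.png

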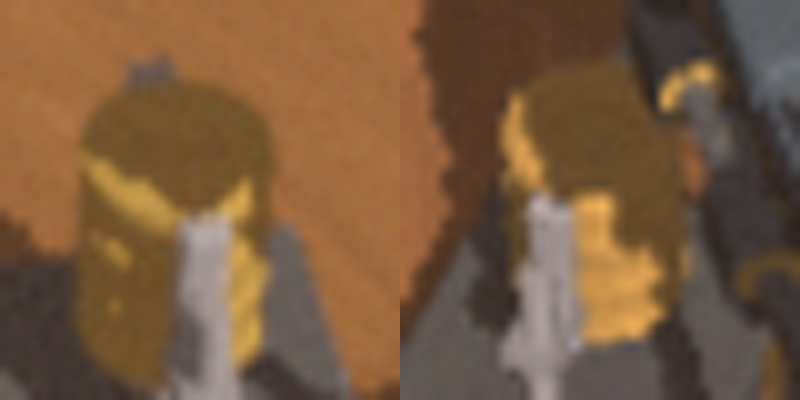

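```bash
python3 - <<'E'
from h import *
np.set_printoptions(precision=1,suppress=True)
P=env.camera_params("wrist")
S=("scene",403.8,237.0);D=("side",332.45,266.8);W=("wrist",319.6,204.2,P)
R=lambda a:ray(*a)
print("foot",tri(R(S),R(D)),tri(R(S),R(W)),onz(*S,127),onz(*D,127),onz("wrist",319.6,204.2,127,P))
# ring in wrist2 : D crop centre (692,214)-360 ->/5 +450,140
u,v=(693-360)/5+450-.4,217/5+140-.4
print("ring",u,v,onz("wrist",u,v,110,P)); b=((693-360)/5+449.6,225/5+139.6);print("bore",onz("wrist",*b,110,P))
print("hole", onz("wrist",170/6+289.6,85/6+179.6,95,P),onz("side",147/8+314.6,232/8+244.6,95),onz("scene",145/8+384.6,530/8+179.6,95))
# ring tops: scene f3 top ellipse
print("ring sc",onz("scene",176/10+324.5,148/10+199.5,110)," sd",onz("side",(598-400)/10+289.5,128/10+209.5,110))
E
```

```text
foot [497.  214.  128.9] [496.2 213.  127.3] [495.7 213.1 127. ] [497.  212.7 127. ] [496.4 212.7 127. ]
ring 516.2 183.0 [562.2  56.9 110. ]
bore [560.9  56.3 110. ]
hole [497.5 214.7  95. ] [495.2 212.9  95. ] [494.  214.8  95. ]
ring sc [562.2  56.9 110. ]  sd [558.9  55.2 110. ]
```

Foot and grip are in line: the foot measures (496.5,212.8) and the TCP (496.7,212.1). The shank looks like 12 mm. I'm carrying it to above the gauge at about (561,56.5).

>>> drive_tool(motion=[[[0.004, -0.01, 0.005], [0, 0, 0]], [[0.008, -0.02, 0.005], [0, 0, 0]], [[0.008, -0.02, 0], [0, 0, 0]], [[0.008, -0.02, 0], [0, 0, 0]], [[0.008, -0.02, 0], [0, 0, 0]], [[0.008, -0.02, 0], [0, 0, 0]], [[0.008, -0.02, 0], [0, 0, 0]], [[0.008, -0.016, 0], [0, 0, 0]], [[0.004, -0.01, 0], [0, 0, 0]], [[0, 0, 0], [0, 0, 0]]])

```text
time_s: 6.23
ee_pos: [560.7, 53.5, 230.1]
ee_rot: [179.9, -0.0, -72.1]
force: [-0.3, -0.4, -2.1]
gripper_width: 25.5
```

```bash
python3 - <<'E'
from h import *
import cv2
print({k:v for k,v in env.state().items() if k in("ee_pos","force","gripper_width")})
P=env.camera_params("wrist")
w=env.grab_frame("wrist")[:,:,::-1];s=env.grab_frame("scene")[:,:,::-1];d=env.grab_frame("side")[:,:,::-1]
for n,i in(("w3",w),("sc3",s),("sd3",d)):cv2.imwrite(f"pics/{n}.png",i)
r=lambda a:cv2.resize(a,None,fx=6,fy=6,interpolation=cv2.INTER_CUBIC)
cv2.imwrite("pics/m3.png",np.hstack([r(s[150:245,315:378]),r(d[165:260,285:345])])[:600,:800])
c=env.state()["ee_pos"]
cv2.imwrite("pics/w3c.png",cv2.resize(w[140:240,240:400],None,fx=5,fy=5,interpolation=cv2.INTER_CUBIC))
E
```

```text
{'ee_pos': array([560.6836493 ,  53.53519214, 230.08342272]), 'force': array([-0.34836433, -0.42078105, -2.12077792]), 'gripper_width': 25.452688291117678}
```

View pics/m3.png

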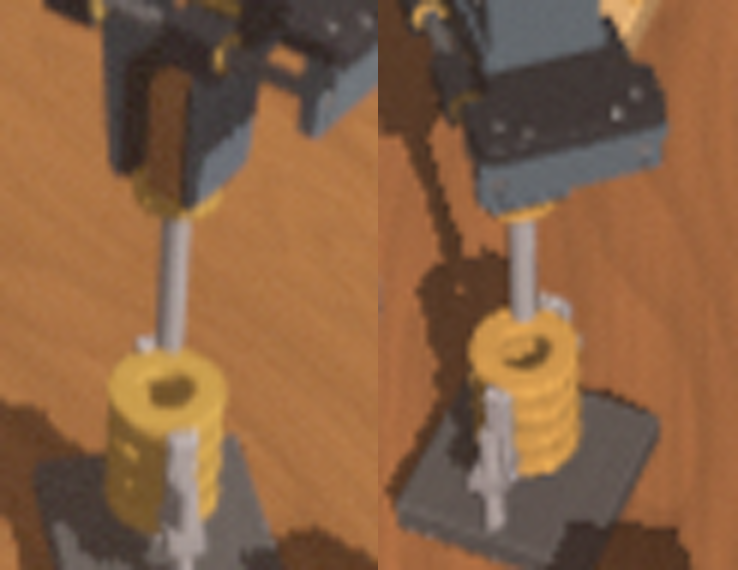

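View pics/w3c.png

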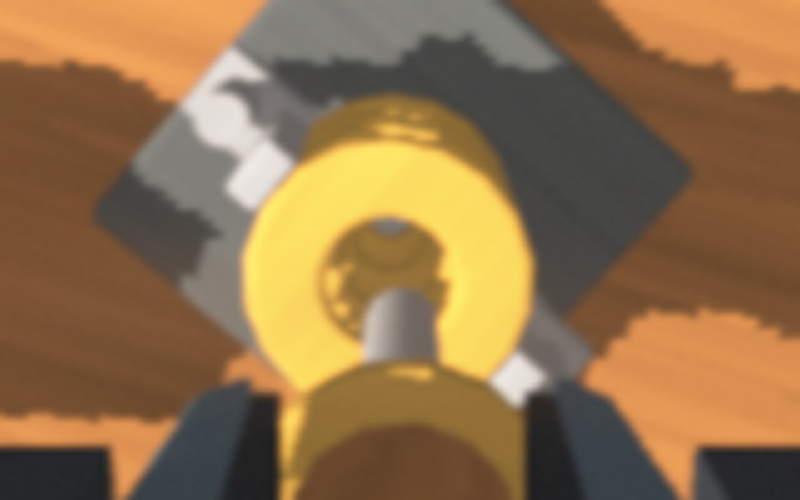

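```bash
python3 - <<'E'
from h import *
np.set_printoptions(precision=2,suppress=True)
P=env.camera_params("wrist")
Q=lambda x,y:(240+x/5-.4,140+y/5-.4)
import cv2
w=cv2.imread("pics/w3.png")
print("ring",onz("wrist",*Q(389,284),110,P),"bore",onz("wrist",*Q(384,280),110,P),"foot",onz("wrist",*Q(400,323),134.1,P))
S=lambda x,y:("scene",315+x/6-.4,150+y/6-.4); D=lambda x,y:("side",285+(x-378)/6-.4,165+y/6-.4)
print("foot s/d",onz(*S(171,341),134.1),onz(*D(524,309),134.1),tri(ray(*S(171,341)),ray(*D(524,309))))
print("ring s/d",onz(*S(167,388),110),onz(*D(525,347),110),"bore",onz(*S(172,391),110),onz(*D(524,350),110))
E
```

```text
ring [559.21  59.21 110.  ] bore [559.63  60.28 110.  ] foot [558.9   56.99 134.1 ]
foot s/d [558.26  54.22 134.1 ] [559.34  52.43 134.1 ] [559.24  54.89 136.03]
ring s/d [561.37  57.24 110.  ] [559.41  55.72 110.  ] bore [560.66  59.91 110.  ] [559.85  57.49 110.  ]
```

>>> drive_tool(motion=[[[0.001, 0.003, 0], [0, 0, 0]], [[0, 0, -0.004], [0, 0, 0]], [[0, 0, -0.006], [0, 0, 0]], [[0, 0, -0.006], [0, 0, 0]], [[0, 0, -0.005], [0, 0, 0]], [[0, 0, -0.004], [0, 0, 0]], [[0, 0, -0.004], [0, 0, 0]], [[0, 0, -0.004], [0, 0, 0]], [[0, 0, -0.003], [0, 0, 0]], [[0, 0, 0], [0, 0, 0]]])

```text
time_s: 7.22
ee_pos: [560.9, 58.9, 194.2]
ee_rot: [179.9, 0.0, -72.0]
force: [0.5, -0.1, -2.6]
gripper_width: 25.2
```

```bash
cat > look.py <<'E'
import sys
from h import *
import cv2
n=sys.argv[1]
st=env.state();print(st["time_s"],st["ee_pos"],st["force"],st["gripper_width"])
w=env.grab_frame("wrist")[:,:,::-1];s=env.grab_frame("scene")[:,:,::-1]
cv2.imwrite(f"pics/{n}w.png",w);cv2.imwrite(f"pics/{n}s.png",s)
r=lambda a:cv2.resize(a,None,fx=5,fy=5,interpolation=cv2.INTER_CUBIC)
cv2.imwrite(f"pics/{n}m.png",np.hstack([r(w[140:240,265:365]),r(s[165:265,320:380])]))
print(env.state()["ee_pos"])
E
python3 look.py a
```

```text
7.2167 [560.92360577  58.8527219  194.17541127] [ 0.52414537 -0.05040988 -2.64451961] 25.15104616350857
[561.39597633  58.88994521 194.96944953]
```

View pics/am.png

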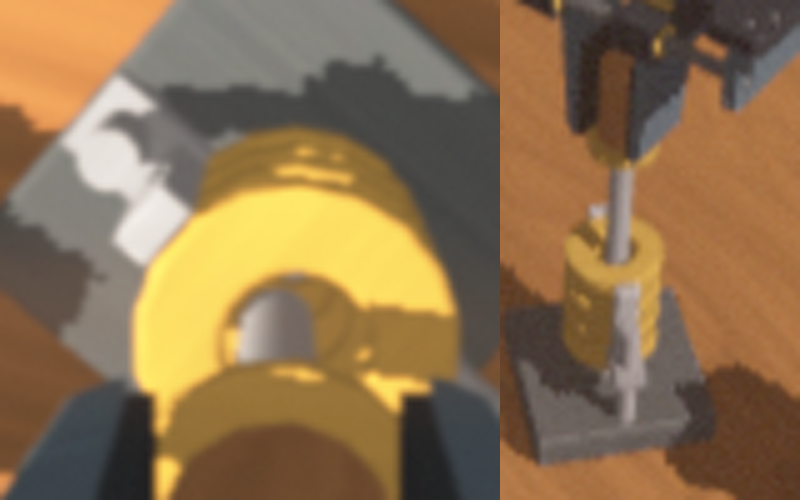

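```bash
python3 - <<'E'
from h import *
np.set_printoptions(precision=2,suppress=True)
P=env.camera_params("wrist")
Q=lambda x,y:(265+x/5-.4,140+y/5-.4)
a=onz("wrist",*Q(296,342),110,P);b=onz("wrist",*Q(275,329),98.9,P)
print("ring",a,"foot",b,a-b)
import cv2
w=cv2.imread("pics/aw.png")
cv2.imwrite("pics/aw8.png",cv2.resize(w[185:220,295:350],None,fx=14,fy=14,interpolation=cv2.INTER_CUBIC))
E
```

```text
ring [561.54  56.22 110.  ] foot [559.79  59.15  98.9 ] [ 1.76 -2.93 11.1 ]
```

View pics/aw8.png

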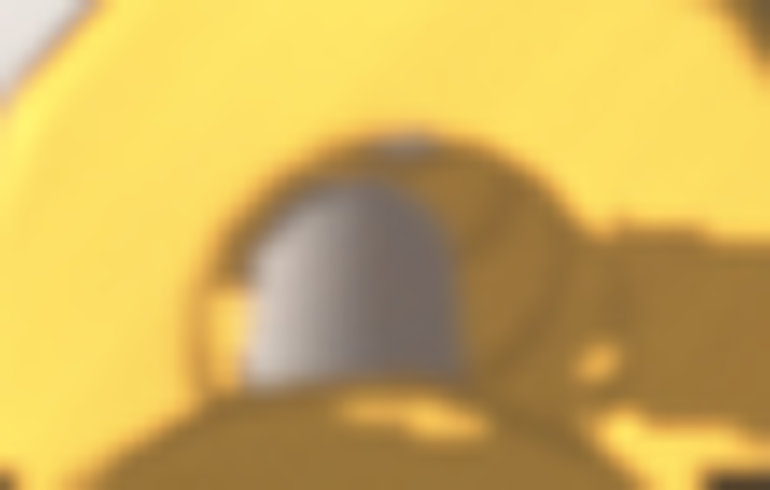

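>>> drive_tool(motion=[[[0.0015, -0.0027, 0], [0, 0, 0]], [[0, 0, 0], [0, 0, 0]], [[0, 0, -0.002], [0, 0, 0]], [[0, 0, -0.003], [0, 0, 0]], [[0, 0, -0.003], [0, 0, 0]], [[0, 0, -0.003], [0, 0, 0]], [[0, 0, -0.003], [0, 0, 0]], [[0, 0, -0.002], [0, 0, 0]], [[0, 0, 0], [0, 0, 0]], [[0, 0, 0], [0, 0, 0]]])

```text
time_s: 8.15
ee_pos: [562.8, 56.3, 178.8]
ee_rot: [180.0, -0.0, -72.0]
force: [0.2, -0.3, -2.3]
gripper_width: 25.5
```

```bash
python3 look.py b; python3 - <<'E'
import cv2
w=cv2.imread("pics/bw.png")
cv2.imwrite("pics/bw8.png",cv2.resize(w[160:225,275:365],None,fx=8,fy=8,interpolation=cv2.INTER_CUBIC))
E
```

```text
8.15 [562.76971214  56.2698973  178.78811426] [ 0.1678228  -0.30028975 -2.2565153 ] 25.51956885836459
[562.99428602  56.28648467 179.11342374]
```

View pics/bw8.png

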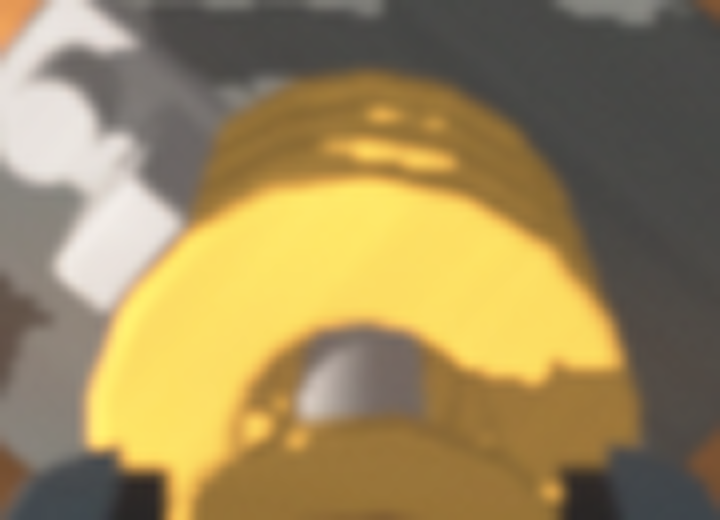

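>>> drive_tool(motion=[[[0.0002, -0.0003, -0.002], [0, 0, 0]], [[0, 0, -0.003], [0, 0, 0]], [[0, 0, -0.003], [0, 0, 0]], [[0, 0, -0.002], [0, 0, 0]], [[0, 0, -0.002], [0, 0, 0]], [[0, 0, -0.002], [0, 0, 0]], [[0, 0, -0.001], [0, 0, 0]], [[0, 0, -0.001], [0, 0, 0]], [[0, 0, 0], [0, 0, 0]], [[0, 0, 0], [0, 0, 0]]])

```text
time_s: 9.08
ee_pos: [562.7, 55.9, 163.2]
ee_rot: [180.0, -0.0, -72.0]
force: [-2.9, -0.2, 1.0]
gripper_width: 25.6
```

The foot is just at ring 3. A side force of -2.9 N in x says its +x edge is catching, so I'm shifting in -x.

>>> drive_tool(motion=[[[-0.0005, 0, 0.001], [0, 0, 0]], [[-0.0006, 0, 0], [0, 0, 0]], [[0, 0, 0], [0, 0, 0]], [[0, 0, -0.001], [0, 0, 0]], [[0, 0, -0.001], [0, 0, 0]], [[0, 0, -0.001], [0, 0, 0]], [[0, 0, 0], [0, 0, 0]], [[0, 0, 0], [0, 0, 0]], [[0, 0, 0], [0, 0, 0]], [[0, 0, 0], [0, 0, 0]]])

```text
time_s: 9.92
ee_pos: [561.7, 56.0, 160.6]
ee_rot: [180.0, 0.0, -72.0]
force: [-1.0, -0.1, -3.6]
gripper_width: 25.4
```

>>> drive_tool(motion=[[[-0.0003, 0, 0], [0, 0, 0]], [[0, 0, -0.001], [0, 0, 0]], [[0, 0, -0.001], [0, 0, 0]], [[0, 0, -0.001], [0, 0, 0]], [[0, 0, -0.001], [0, 0, 0]], [[0, 0, -0.001], [0, 0, 0]], [[0, 0, -0.001], [0, 0, 0]], [[0, 0, 0], [0, 0, 0]], [[0, 0, 0], [0, 0, 0]], [[0, 0, 0], [0, 0, 0]]])

```text
time_s: 10.75
ee_pos: [561.6, 56.0, 154.8]
ee_rot: [180.0, -0.0, -72.0]
force: [-0.3, -0.3, -3.5]
gripper_width: 25.2
```

>>> drive_tool(motion=[[[-0.0001, 0, -0.001], [0, 0, 0]], [[0, 0, -0.001], [0, 0, 0]], [[0, 0, -0.001], [0, 0, 0]], [[0, 0, -0.001], [0, 0, 0]], [[0, 0, -0.001], [0, 0, 0]], [[0, 0, -0.001], [0, 0, 0]], [[0, 0, -0.001], [0, 0, 0]], [[0, 0, 0], [0, 0, 0]], [[0, 0, 0], [0, 0, 0]], [[0, 0, 0], [0, 0, 0]]])

```text
time_s: 11.58
ee_pos: [561.5, 55.9, 147.9]
ee_rot: [180.0, -0.0, -72.0]
force: [-1.2, -0.2, -3.1]
gripper_width: 25.4
```

```bash
python3 look.py c
```

```text
11.5833 [561.52834761  55.94423973 147.87602105] [-1.19248741 -0.15341884 -3.13499059] 25.399798234094497
[561.55243789  55.94555049 147.96680688]
```

View pics/cm.png

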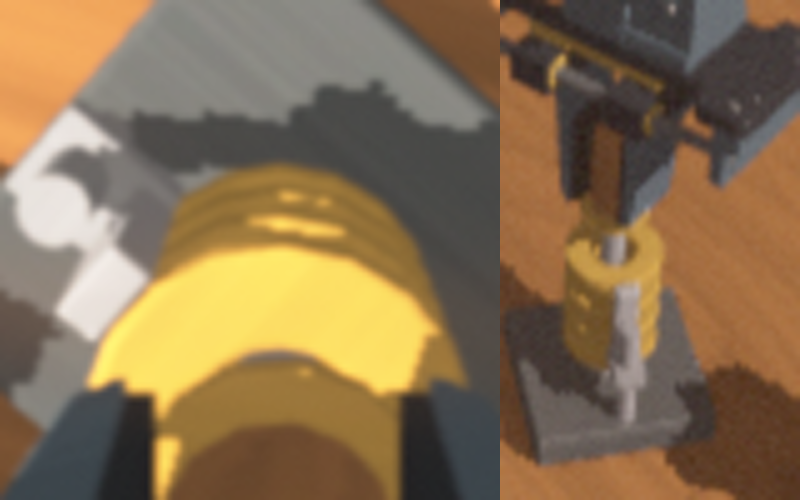

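>>> drive_tool(motion=[[[-0.0004, 0, -0.001], [0, 0, 0]], [[0, 0, -0.001], [0, 0, 0]], [[0, 0, -0.001], [0, 0, 0]], [[0, 0, -0.001], [0, 0, 0]], [[0, 0, 0], [0, 0, 0]], [[0, 0, 0], [0, 0, 0]], [[0, 0, 0], [0, 0, 0]], [[0, 0, 0], [0, 0, 0]], [[0, 0, 0], [0, 0, 0]], [[0, 0, 0], [0, 0, 0]]])

```text
time_s: 12.52
ee_pos: [561.4, 56.0, 144.2]
ee_rot: [-180.0, -0.0, -72.0]
force: [-1.2, 1.0, 2.3]
gripper_width: 25.1
```

Contact with ring 4 came at the expected height, with the foot near 50 mm. Now I press.

>>> drive_tool(motion=[[[0, 0, -0.001], [0, 0, 0]], [[0, 0, -0.001], [0, 0, 0]], [[0, 0, -0.001], [0, 0, 0]], [[0, 0, -0.001], [0, 0, 0]], [[0, 0, -0.001], [0, 0, 0]], [[0, 0, -0.001], [0, 0, 0]], [[0, 0, 0], [0, 0, 0]], [[0, 0, 0], [0, 0, 0]], [[0, 0, 0], [0, 0, 0]], [[0, 0, 0], [0, 0, 0]]])

```text
time_s: 13.35
ee_pos: [561.4, 55.9, 138.5]
ee_rot: [-179.9, -0.0, -72.0]
force: [-0.9, -1.1, 6.0]
gripper_width: 25.2
```

```bash
python3 look.py d
```

```text
13.35 [561.42831633  55.94115648 138.51494095] [-0.92046306 -1.11193039  6.04385142] 25.235378116843965
[561.47891332  55.9760964  138.5582855 ]
```

View pics/dm.png

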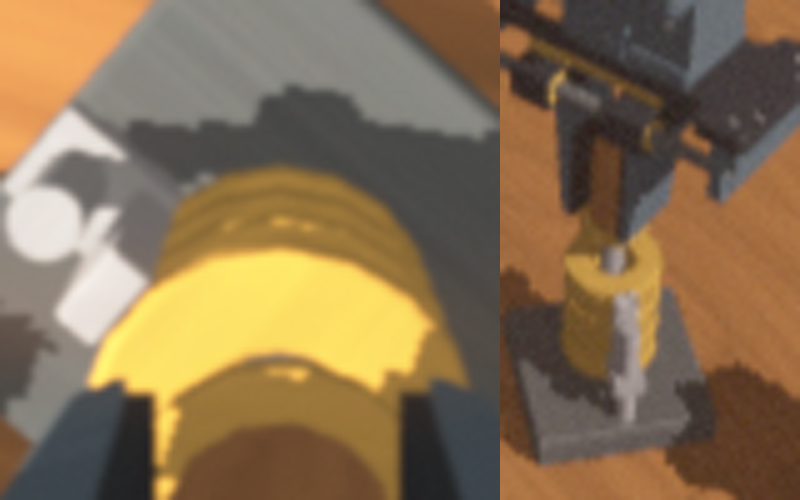

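Wrist force is +6.0 against a carried load of about -3, so the press is about 9 N with the column sunk about halfway. I'll hold, ease off, then let go.

>>> drive_tool(motion=[[[0, 0, 0], [0, 0, 0]], [[0, 0, 0], [0, 0, 0]], [[0, 0, 0], [0, 0, 0]], [[0, 0, 0], [0, 0, 0]], [[0, 0, 0], [0, 0, 0]], [[0, 0, 0], [0, 0, 0]], [[0, 0, 0], [0, 0, 0]], [[0, 0, 0], [0, 0, 0]], [[0, 0, 0], [0, 0, 0]], [[0, 0, 0], [0, 0, 0]]])

```text
time_s: 14.28
ee_pos: [561.4, 56.0, 138.5]
ee_rot: [-179.9, -0.0, -72.0]
force: [-0.7, -0.9, 6.3]
gripper_width: 25.6
```

>>> drive_tool(motion=[[[0, 0, 0.001], [0, 0, 0]], [[0, 0, 0.001], [0, 0, 0]], [[0, 0, 0.001], [0, 0, 0]], [[0, 0, 0.001], [0, 0, 0]], [[0, 0, 0.001], [0, 0, 0]], [[0, 0, 0.001], [0, 0, 0]], [[0, 0, 0.0005], [0, 0, 0]], [[0, 0, 0], [0, 0, 0]], [[0, 0, 0], [0, 0, 0]], [[0, 0, 0], [0, 0, 0]]])

```text
time_s: 15.12
ee_pos: [561.2, 55.9, 144.3]
ee_rot: [-180.0, -0.0, -72.0]
force: [0.1, 0.0, 1.4]
gripper_width: 25.4
```

>>> drive_tool(motion=[[[0, 0, 0], [0, 0, 0]], [[0, 0, 0], [0, 0, 0]], [[0, 0, 0], [0, 0, 0]], [[0, 0, 0], [0, 0, 0]], [[0, 0, 0], [0, 0, 0]], [[0, 0, 0], [0, 0, 0]], [[0, 0, 0], [0, 0, 0]], [[0, 0, 0], [0, 0, 0]], [[0, 0, 0], [0, 0, 0]], [[0, 0, 0], [0, 0, 0]]], claw=1)

```text
time_s: 15.95
ee_pos: [561.1, 56.0, 144.5]
ee_rot: [-180.0, -0.0, -72.0]
force: [-0.2, 0.8, -0.6]
gripper_width: 88.8
```

```bash
python3 look.py e
```

```text
15.95 [561.13260921  55.9562765  144.49671828] [-0.16390318  0.82659369 -0.6252644 ] 88.80340140735218
[561.12393317  55.948907   144.48039418]
```

View pics/em.png

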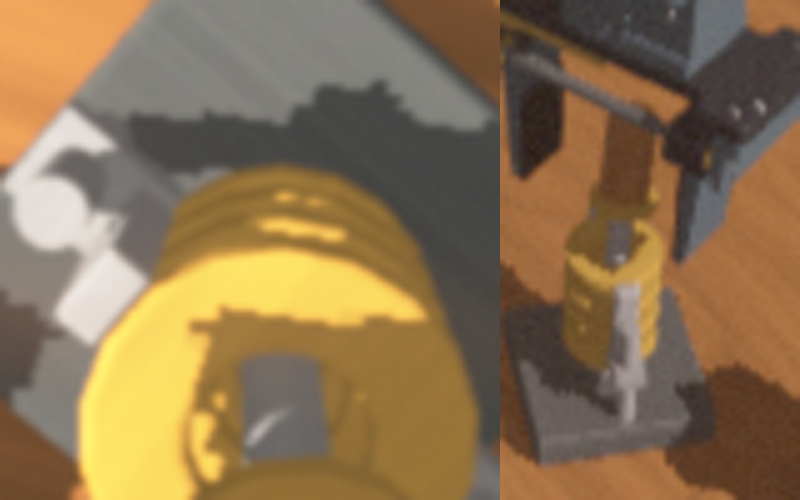

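The punch stands in the gauge, leaning a little. I'm raising the hand straight up.

>>> drive_tool(motion=[[[0, 0, 0.002], [0, 0, 0]], [[0, 0, 0.006], [0, 0, 0]], [[0, 0, 0.01], [0, 0, 0]], [[0, 0, 0.012], [0, 0, 0]], [[0, 0, 0.015], [0, 0, 0]], [[0, 0, 0.015], [0, 0, 0]], [[0, 0, 0.015], [0, 0, 0]], [[0, 0, 0.015], [0, 0, 0]], [[0, 0, 0.015], [0, 0, 0]], [[0, 0, 0], [0, 0, 0]]], claw=1)

```text
time_s: 16.88
ee_pos: [563.0, 56.1, 253.8]
ee_rot: [-179.6, -0.1, -72.0]
force: [0.8, -0.1, 0.3]
gripper_width: 91.3
```

```bash
python3 - <<'E'
from h import *
np.set_printoptions(precision=1,suppress=True)
print("mandrel tri top",tri(ray("scene",318,113),ray("side",381,113)),onz("scene",317,134,5),onz("side",380,133,5))
E
```

```text
mandrel tri top [ 315.6 -433.5   99.6] [ 317.8 -435.2    5. ] [ 310.2 -442.1    5. ]
```

>>> drive_tool(motion=[[[-0.007, -0.039, 0], [0, 0, -0.068]], [[-0.007, -0.039, 0], [0, 0, -0.068]], [[-0.007, -0.039, -0.005], [0, 0, -0.068]], [[-0.007, -0.039, -0.005], [0, 0, -0.068]], [[-0.007, -0.039, -0.005], [0, 0, -0.068]], [[-0.007, -0.039, -0.01], [0, 0, -0.068]], [[-0.007, -0.039, -0.01], [0, 0, -0.068]], [[-0.007, -0.039, -0.01], [0, 0, -0.068]], [[-0.007, -0.039, -0.01], [0, 0, -0.068]], [[-0.007, -0.039, -0.01], [0, 0, -0.068]]])

```text
time_s: 17.72
ee_pos: [490.3, -335.8, 183.9]
ee_rot: [-180.0, 0.0, -111.1]
force: [1.0, -0.2, 1.2]
gripper_width: 91.1
```

>>> drive_tool(motion=[[[0, -0.02, -0.01], [0, 0, 0]], [[0, -0.01, -0.01], [0, 0, 0]], [[0, 0, 0], [0, 0, 0]], [[0, 0, 0], [0, 0, 0]], [[0, 0, 0], [0, 0, 0]], [[0, 0, 0], [0, 0, 0]], [[0, 0, 0], [0, 0, 0]], [[0, 0, 0], [0, 0, 0]], [[0, 0, 0], [0, 0, 0]], [[0, 0, 0], [0, 0, 0]]])

```text
time_s: 18.55
ee_pos: [491.3, -363.7, 164.8]
ee_rot: [-180.0, -0.0, -110.9]
force: [-0.2, 0.0, 0.4]
gripper_width: 91.3
```

```bash
python3 - <<'E'
from h import *
import cv2
print(env.state()["ee_pos"],env.state()["ee_rot"])
P=env.camera_params("wrist");np.save("P.npy",P,allow_pickle=True)
for n in("wrist","scene"):cv2.imwrite(f"pics/g_{n}.png",env.grab_frame(n)[:,:,::-1])
E
```

```text
[ 491.34417012 -363.66804004  164.81067764] [-1.79973713e+02 -1.16783482e-02 -1.10886684e+02]
```

View pics/g_wrist.png

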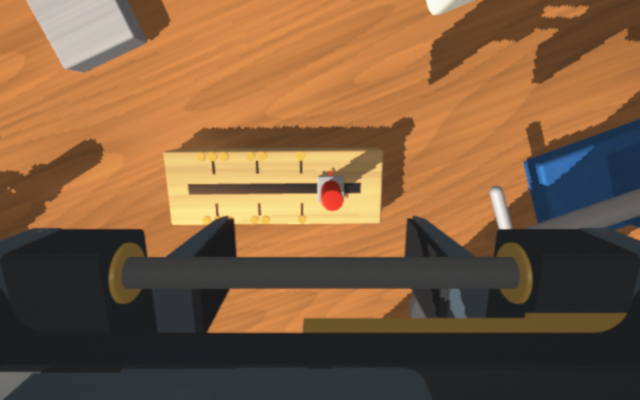

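View pics/g_scene.png

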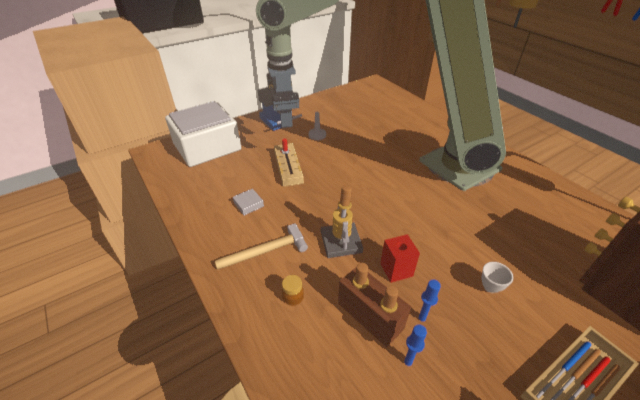

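The wrist picture shows the three-stud mark at far left (213-216, 155-219), two studs at (258,·), one at (302,·), and the red knob at (332,198). The scene picture shows the punch standing in the gauge.

```bash
python3 - <<'E'
import cv2
w=cv2.imread("pics/g_wrist.png")
cv2.imwrite("pics/g8.png",cv2.resize(w[140:230,190:350],None,fx=5,fy=5,interpolation=cv2.INTER_CUBIC))
E
```

```text
(no output)
```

View pics/g8.png

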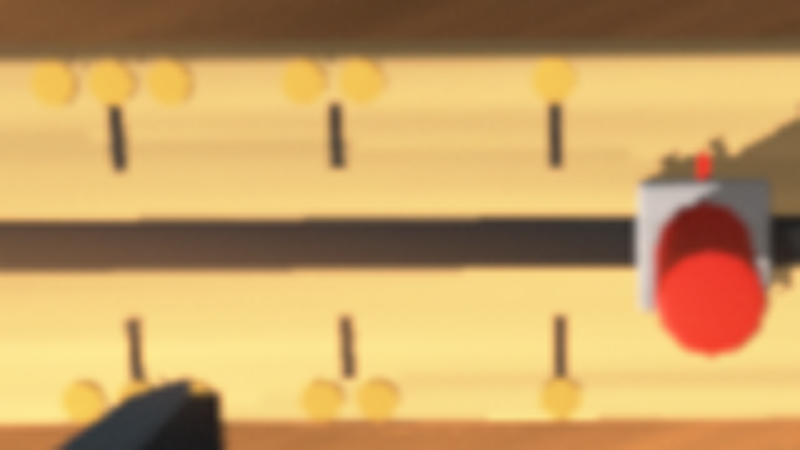

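```bash
python3 - <<'E'
from h import *
np.set_printoptions(precision=1,suppress=True)
P=np.load("P.npy",allow_pickle=True).item()
Q=lambda x,y:(190+x/5-.4,140+y/5-.4)
m={k:onz("wrist",*Q(*v),30,P) for k,v in dict(one=(558,241),two=(342,243),three=(126,245)).items()}
k=onz("wrist",*Q(711,302),80,P);c=onz("wrist",*Q(704,165),36,P)
print(m,"knob",k,"ptr",c)
ax=m["three"]-m["one"];L=np.linalg.norm(ax);ax/=L
print(L,ax,np.degrees(np.arctan2(ax[1],ax[0])),"travel",(m["three"]-k)@ax,"perp",np.cross(ax,(m["three"]-k))[2],(m["three"]-c)@ax)
E
```

```text
{'one': array([ 502.6, -348.3,   30. ]), 'two': array([ 516.6, -310.6,   30. ]), 'three': array([ 530.6, -272.9,   30. ])} knob [ 493.5 -373.5   80. ] ptr [ 507.2 -378.9   36. ]
80.42935000757157 [0.3 0.9 0. ] 69.62549645047578 travel 107.20404385670378 perp 0.1956948392988025 107.4430690593558
```

>>> drive_tool(motion=[[[0.002, -0.0099, 0], [0, 0, 0]], [[0, 0, -0.01], [0, 0, 0]], [[0, 0, -0.016], [0, 0, 0]], [[0, 0, -0.016], [0, 0, 0]], [[0, 0, -0.016], [0, 0, 0]], [[0, 0, -0.016], [0, 0, 0]], [[0, 0, -0.016], [0, 0, 0]], [[0, 0, -0.016], [0, 0, 0]], [[0, 0, -0.01], [0, 0, 0]], [[0, 0, -0.0055], [0, 0, 0]]])

```text
time_s: 19.48
ee_pos: [492.2, -373.6, 40.8]
ee_rot: [179.8, 0.0, -110.9]
force: [-0.0, -0.1, -0.6]
gripper_width: 91.1
```

>>> drive_tool(motion=[[[0, 0, 0], [0, 0, 0]], [[0, 0, 0], [0, 0, 0]], [[0, 0, 0], [0, 0, 0]], [[0, 0, 0], [0, 0, 0]], [[0, 0, 0], [0, 0, 0]], [[0, 0, 0], [0, 0, 0]], [[0, 0, 0], [0, 0, 0]], [[0, 0, 0], [0, 0, 0]], [[0, 0, 0], [0, 0, 0]], [[0, 0, 0], [0, 0, 0]]], claw=0, force=15)

```text
time_s: 20.32
ee_pos: [493.1, -373.9, 43.0]
ee_rot: [180.0, -0.0, -110.9]
force: [-0.3, -0.2, -0.2]
gripper_width: 27.5
```

>>> drive_tool(motion=[[[0, 0, 0], [0, 0, 0]], [[0, 0, 0], [0, 0, 0]], [[0, 0, 0], [0, 0, 0]], [[0, 0, 0], [0, 0, 0]], [[0, 0, 0], [0, 0, 0]], [[0, 0, 0], [0, 0, 0]], [[0, 0, 0], [0, 0, 0]], [[0, 0, 0], [0, 0, 0]], [[0, 0, 0], [0, 0, 0]], [[0, 0, 0], [0, 0, 0]]])

```text
time_s: 21.15
ee_pos: [493.1, -374.0, 43.0]
ee_rot: [180.0, -0.0, -110.9]
force: [0.3, 0.3, -1.2]
gripper_width: 17.7
```

>>> drive_tool(motion=[[[0.0035, 0.0094, 0], [0, 0, 0]], [[0.0035, 0.0094, 0], [0, 0, 0]], [[0.0035, 0.0094, 0], [0, 0, 0]], [[0.0035, 0.0094, 0], [0, 0, 0]], [[0.0035, 0.0094, 0], [0, 0, 0]], [[0.0035, 0.0094, 0], [0, 0, 0]], [[0.0035, 0.0094, 0], [0, 0, 0]], [[0.0035, 0.0094, 0], [0, 0, 0]], [[0.0035, 0.0094, 0], [0, 0, 0]], [[0.0035, 0.0094, 0], [0, 0, 0]]])

```text
time_s: 21.98
ee_pos: [528.6, -279.0, 43.0]
ee_rot: [-180.0, -0.0, -110.9]
force: [0.6, -2.2, -1.4]
gripper_width: 17.9
```

>>> drive_tool(motion=[[[0.0023, 0.006, 0], [0, 0, 0]], [[0, 0, 0], [0, 0, 0]], [[0, 0, 0], [0, 0, 0]], [[0, 0, 0], [0, 0, 0]], [[0, 0, 0], [0, 0, 0]], [[0, 0, 0], [0, 0, 0]], [[0, 0, 0], [0, 0, 0]], [[0, 0, 0], [0, 0, 0]], [[0, 0, 0], [0, 0, 0]], [[0, 0, 0], [0, 0, 0]]])

```text
time_s: 22.82
ee_pos: [530.4, -274.1, 43.0]
ee_rot: [-180.0, -0.0, -110.9]
force: [0.7, 0.4, -1.3]
gripper_width: 17.5
```

```bash
python3 - <<'E'
from h import *
import cv2
print(env.state()["ee_pos"],env.state()["ee_rot"])
P=env.camera_params("wrist");np.save("P2.npy",P,allow_pickle=True)
print(proj("wrist",[530.6,-272.9,30],P))
w=env.grab_frame("wrist")[:,:,::-1];cv2.imwrite("pics/k_wrist.png",w)
E
```

```text
[ 530.3655849  -274.1418907    42.96753828] [-1.79999573e+02 -1.08434346e-02 -1.10936417e+02]
(np.float64(319.35236047975894), np.float64(238.65185596587054))
```

View pics/k_wrist.png

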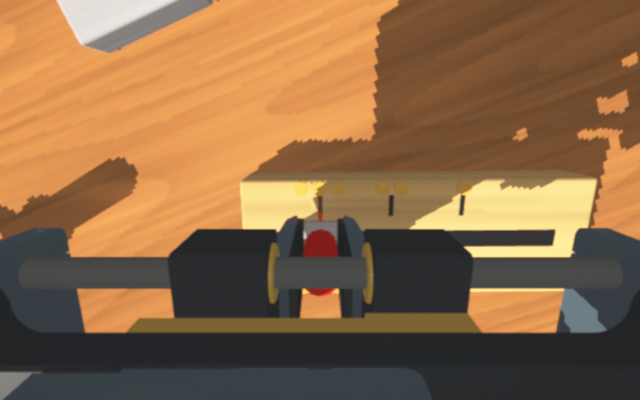

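```bash
python3 - <<'E'
import cv2
w=cv2.imread("pics/k_wrist.png")
cv2.imwrite("pics/k8.png",cv2.resize(w[170:260,280:360],None,fx=6,fy=6,interpolation=cv2.INTER_CUBIC))
E
```

```text
(no output)
```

View pics/k8.png

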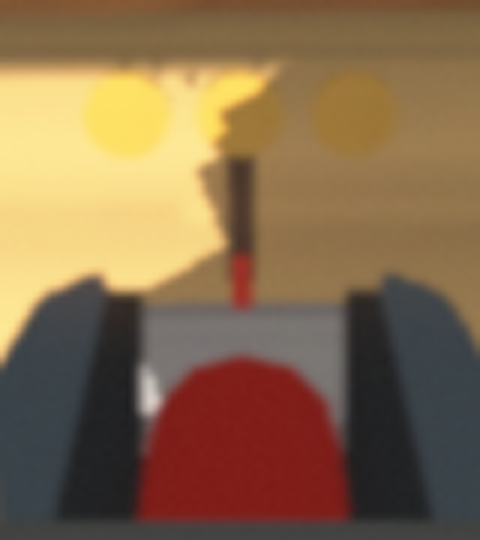

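The red pointer lies right on the three-stud cross line (crop x of about 241 for both). I'm releasing and rising clear.

>>> drive_tool(motion=[[[0, 0, 0], [0, 0, 0]], [[0, 0, 0], [0, 0, 0]], [[0, 0, 0], [0, 0, 0]], [[0, 0, 0], [0, 0, 0]], [[0, 0, 0], [0, 0, 0]], [[0, 0, 0], [0, 0, 0]], [[0, 0, 0], [0, 0, 0]], [[0, 0, 0], [0, 0, 0]], [[0, 0, 0], [0, 0, 0]], [[0, 0, 0], [0, 0, 0]]], claw=1)

```text
time_s: 23.7
ee_pos: [530.4, -274.0, 43.0]
ee_rot: [-180.0, -0.0, -110.9]
force: [-0.7, -0.4, -0.1]
gripper_width: 81.6
```

>>> drive_tool(motion=[[[0, 0, 0.005], [0, 0, 0]], [[0, 0, 0.01], [0, 0, 0]], [[0, 0, 0.015], [0, 0, 0]], [[0, 0, 0.015], [0, 0, 0]], [[0, 0, 0.015], [0, 0, 0]], [[0, 0, 0.015], [0, 0, 0]], [[0, 0, 0.015], [0, 0, 0]], [[0, 0, 0.015], [0, 0, 0]], [[0, 0, 0.01], [0, 0, 0]], [[0, 0, 0], [0, 0, 0]]])

```text
time_s: 24.53
ee_pos: [531.9, -274.7, 161.2]
ee_rot: [-179.7, -0.0, -110.9]
force: [0.6, 0.1, 0.6]
gripper_width: 91.1
```

>>> drive_tool(motion=[[[-0.01, -0.02, 0], [0, 0, 0]], [[-0.01, -0.02, 0], [0, 0, 0]], [[-0.01, -0.02, 0], [0, 0, 0]], [[0, 0, 0], [0, 0, 0]], [[0, 0, 0], [0, 0, 0]], [[0, 0, 0], [0, 0, 0]], [[0, 0, 0], [0, 0, 0]], [[0, 0, 0], [0, 0, 0]], [[0, 0, 0], [0, 0, 0]], [[0, 0, 0], [0, 0, 0]]])

```text
time_s: 25.37
ee_pos: [500.7, -333.4, 158.0]
ee_rot: [-180.0, -0.0, -110.9]
force: [0.3, -0.8, 0.4]
gripper_width: 91.6
```

```bash
python3 - <<'E'
from h import *
import cv2
print(env.state()["ee_pos"],env.state()["force"])
P=env.camera_params("wrist");np.save("P3.npy",P,allow_pickle=True)
print(proj("wrist",[530.6,-272.9,30],P))
w=env.grab_frame("wrist")[:,:,::-1];cv2.imwrite("pics/l_wrist.png",w)
s=env.grab_frame("scene")[:,:,::-1];cv2.imwrite("pics/l_scene.png",s)
d=env.grab_frame("side")[:,:,::-1]
r=lambda a,k:cv2.resize(a,None,fx=k,fy=k,interpolation=cv2.INTER_CUBIC)
cv2.imwrite("pics/l_m.png",np.hstack([r(s[170:290,315:415],4),r(d[170:290,275:375],4)]))
E
```

```text
[ 500.71844821 -333.4268998   157.99172926] [ 0.2713184  -0.75280114  0.41508705]
(np.float64(247.1401750165352), np.float64(187.87302563529238))
```

View pics/l_wrist.png

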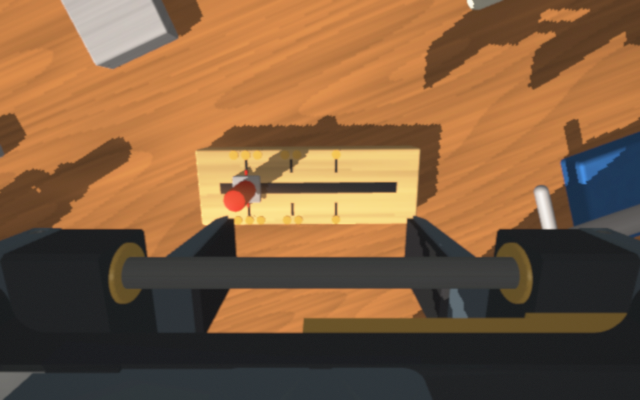

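View pics/l_m.png

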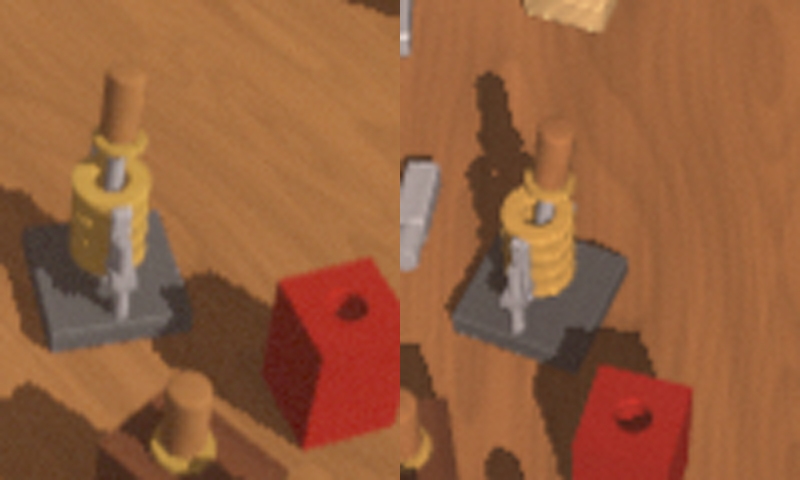

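```bash
python3 - <<'E'
from h import *
np.set_printoptions(precision=1,suppress=True)
print(tri(ray("scene",315+125/4-.4,170+77/4-.4),ray("side",275+156/4-.4,170+129/4-.4)))
P=np.load("P3.npy",allow_pickle=True).item()
k=onz("wrist",235,201,80,P);print(k)
E
```

```text
[545.7  44.1 182.2]
[ 530.2 -274.1   80. ]
```

```bash
python3 - <<'E'
from h import *
print(env.job_done())
E
```

```text
the job is handed in; nothing more can be done
None
```

I took the punch from the red stand, lowered it foot first through three rings of the gauge until ring 4 stopped it, and left it standing there. The red marker is on the three-stud mark. The job was handed in at about 25.5 s with the gripper open and clear.

- **Gauge:** the punch caught once, on the edge of ring 3, and a shift of about 1 mm got it past. The shank looked about 12 mm thick, and contact with ring 4 came at the expected height.
- **Press:** I pressed at about 9 N with the column sunk about 7.5 mm, held it for over a second, eased up and let go.
- **Marker:** in the close-up before letting go, the red pointer sat on the three-stud line. After letting go, the knob measured (530, -274) mm against the mark at (530.6, -273), about 1 mm off.
- **Last check on the punch:** it still stands in the gauge but leans about 8°. That is close to the roughly 9° that the play in the rings allows.
- **One reading disagreed:** a rough two-camera estimate put the handle top at 182 mm, where about 189 mm was expected. That is probably pixel error, because stopping a ring higher would have put it near 210 mm.

I did not touch the stock punches, the blue look-alikes or the other things on the bench.

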